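# Clip the warm eyeshadow palette into the sloping holder

## Robot

A 6-joint arm with a two-finger parallel gripper is mounted at the origin on the work surface. World frame = base frame: x ahead of the robot, y to its left, z up, the work surface at z = 0. Lengths are in m, angles in rad, forces in N, time in s.
With the tool pointing down it reaches from about 0.275 to 0.825 m from the base axis. Payload 4.9 kg.
Tool frame: the origin (TCP) lies midway between the tips of the shut fingers; the grasp point (between the pads) lies 19 mm behind it (bot.grip_depth is the distance from the TCP to the grasp point, in m); z points along the fingers, y is the line along which they close (so a half turn about z gives the same grasp; the last joint's range is limited). The gripper opens to 85 mm and grips with 20 to 120 N. Pads are 22 mm wide; open, the fingers measure 114 mm over their backs; the gripper's body (76 mm by 85 mm) begins 54 mm behind the grasp point. The pads swing forward as they close: fully open they stand 13 mm farther back than shut.
Start: joints at [1.004, 0.326, -0.193, 1.052, 0, 1.437], TCP at [0.231, 0.499, 0.231] pointing down, gripper open.
Joint ranges: [-2.65, 2.65], [-0.97, 1.79], [-1.3, 1.35], [-1.93, 2.1], [-1.47, 1.37], [-3.14, 3.14]. Speed limits (rad/s): [2.57, 2.57, 3.14, 3.14, 3.14, 3.14].

## Interface

Orientations are given as a unit quaternion [w, x, y, z].
In Python, from cell import bot gives the robot as it stands. Calls block until the motion is done:
- bot.move_pose(position, orientation): joint-space move of the TCP to a pose.
- bot.move_linear(position, speed=0.15, rotation=None, until_force=None): straight line of the TCP; rotation=None keeps the orientation; speed is the mean speed in m/s. With until_force (N) it stops when the force on the tool has changed by that much, and returns True; else False.
- bot.goto_joints(angles): joint-space move.
- bot.set_gripper(opening, grasp_force=None): opening from 0.0 (shut) to 1.0 (fully open); grasp_force is the grip in N (None keeps the last); returns when the fingers have stopped.
- bot.wait(seconds).
- bot.solve_ik(position, orientation): joint angles nearest the present ones, or None.
- bot.camera(name): name is "scene" or "top" or "wrist"; returns the picture (384x512x3 uint8, red, green, blue); there is no depth.
- bot.calibration(name): a dict with "mtx" (3x3 intrinsics, pixels), "k1" (the pictures are not rectified: a ray, as slopes to the right and down, at radius r is drawn at 1 + k1 r^2 times it, then the intrinsics apply), "extrinsics" (4x4, takes a point from world to camera coordinates); the wrist camera has in their place "hand_eye" (4x4, takes a point from camera to tool coordinates, whose origin is the TCP and whose axes are the flange's). Camera axes: x right, y down, z forward; pixel columns grow to the right and rows downward; lengths in m; the calibration is good to about 2 mm. A picture is of the moment at which its call begins: read the wrist's pose just before it. calibration takes no time and is no camera call.
A pose or a line that the arm cannot do raises bot.PlanningError and nothing moves.
- bot.close_job(): hands the job in; it is judged then, once.
Trained networks look in the newest picture that a camera, given by its name, has taken for a name from the list of things; names that differ only in an ending like _2 or _b are one class to them, and where a whole thing is asked for, a point or a joint stands for the part that bears it (a point fixed in the world has none). Each returns a list of dicts, best first, with "confidence" (0 to 1); they miss things now and then, are a little off and sometimes report something else, mostly with a low value. They report only what shows in the picture. A call takes as long as a camera call. They do not tell look-alikes from the thing itself.
- bot.search_frame(camera, thing): "bbox" ([left, top, width, height] in pixels, round what is visible of it).
Readings, each from a call of its own:
- bot.read_clock(): time.
- bot.read_joint_positions(): joint angles.
- bot.read_joint_vel(): joint speeds.
- bot.read_joint_efforts(): joint torques, N m.
- bot.read_position(): TCP position.
- bot.read_tool_rot(): TCP orientation.
- bot.read_ft_force(): force on the tool from outside, world axes, zero at the start.
- bot.read_moment(): the same for the moment, N m.
- bot.read_gripper_width(): opening from 0.0 (shut) to 1.0 (fully open).
- bot.read_finger_force(): force on a finger pad.
Only numpy, scipy, OpenCV 4.12 (cv2) and the standard library are available. Lean on these libraries where they do the work, as an engineer would, in place of code of your own. Each camera call takes 0.05 s, during which the arm holds its last target. There are 200 camera calls.

## Task

Clip the eyeshadow palette with the warm (red, orange and yellow) colours into the sloping spring holder: push the yellow spring ledge down with one short end of the palette, lay the palette flat and centred on the back plate with its colours facing out, and let the spring carry its other short end fully home under the white hook at the top, then let go. Press gently: the plate must stay at the angle it is set to. Leave the blue palette and everything else on the desk where it is.

Things in the scene. Friction and masses are not known exactly. Their poses are not given: they have to be found in the camera images.
- warm_palette: The palette to clip in: loose flat black case, 120 long (its x) x 60 wide (its y) x 16 mm thick (z), about 0.17 kg (varies by up to 30 %), eight round pans in red, orange and yellow on its upper face (+z). Origin: centre of its underside. It lies flat on the desk, to the left or right of the holder. Either short end may go up.
- warm_palette_center (a point): Centre of the warm palette, half-way up its thickness (8 mm above its underside), same axes. It is best gripped here across its 60 mm width.
- cool_palette_center (a point): Centre of the other palette, of the same size but with blue and green pans; leave it alone.
- holder: The fixed holder: steel base plate 160 (x) x 100 (y) x 12 mm high, fixed to the desk. Origin: centre of its underside. Its x points from its low front (towards the robot) to its high rear. A hinge lies along y 60 mm in front of the origin, 60 mm above the desk, and carries the sloping plate, which rises from the hinge away from the robot.
- slope (a joint): Angle of the holder's sloping plate from horizontal, in rad (0 = level, growing as its far end rises), 0.30 to 0.46 at the start. It is held only by hinge friction (2 N m): a push of more than about 25 N on the middle of the plate turns it. Leave it as set.
- seat (a point): Point on the upper face of the sloping plate (44 mm wide), 80 mm up the slope from the hinge; the face is 14 mm above the hinge axis. x up the slope, y across to the left, z straight out of the plate. Home, the palette's centre is 8 mm out (z) from this point, its long axis along x, its upper end against the hook's upright at x = +60 mm; it overhangs the plate 8 mm each side, free for fingers.
- hook (a point): Lip of the white hook at the plate's upper end, at the edge nearest the ledge and furthest out from the plate. In the seat's axes it is at x = +54, z = +24 mm. The hook is 36 mm wide; its lip overhangs 6 mm down the slope from the upright at x = +60 mm, and leaves 19 mm between its underside and the plate for the 16 mm palette.
- ledge_face (a point): Middle of the upper face of the yellow ledge (38 mm wide, standing 1 to 46 mm out of the plate; this point 22.5 mm out). Axes as the seat's; at rest it is at x = -50 mm there. It slides down the slope up to 28 mm on a spring: 2.5 N to start, 0.25 N more per mm, 9.5 N at the stop. A palette that is home holds it 10 mm down; to pass the hook's lip over 16 mm. The palette rubs on it.
- compact_center (a point): Middle of a round black powder compact, 72 mm across, 18 mm high; bystander.
- lipstick_center (a point): Middle of a standing lipstick, 21 mm across, 75 mm high; bystander.
- tub_center (a point): Middle of an open white cream tub, 84 mm across, 55 mm high; bystander.
- tub_lid_center (a point): Middle of the tub's flat white lid, 86 mm across, 11 mm high, lying on the desk; bystander.
- setting_spray_center (a point): Middle of a small standing clear bottle, 44 mm across, 130 mm high; bystander.
- makeup_brush_grip (a point): Handle of a make-up brush, 150 mm long, lying on the desk between the robot and the holder; bystander.
There are look-alikes about, which are no part of the job. Leave any pink look-alike of the warm_palette alone. Of the things shaped like the holder, the steel one is meant.

How it is judged:
By the outcome, as a careful person would: the job done as asked, in the order asked, and still so for the second after the job is handed in, with the robot touching nothing.
It also fails if it takes over 48 s, if anything falls off the work surface, if the arm or the gripper's body presses on something with over 40 N, if the wrist force passes 120 N, or if a joint passes its speed limit or range.

## Working session

There is one attempt and no reset: what is moved stays moved. The work goes in short steps, each a Python script; the robot and the scene stay as the last script left them, time stands still between calls to the robot, and variables do not carry over. Pictures are saved under pics/ and viewed, at most 11 in all, crops included, and the job is handed in when it is done.

```bash
mkdir -p pics; ls; python3 - <<'E'
from cell import bot
import cv2,numpy as np
ims={}
for c in ("scene","top"):
    im=bot.camera(c); ims[c]=im
    np.save(f"pics/{c}.npy",im)
    cv2.imwrite(f"pics/{c}0.png",cv2.resize(im[:,:,::-1],(800,600),interpolation=cv2.INTER_CUBIC))
    K=bot.calibration(c); print(c,K["mtx"].round(1).tolist(),K["k1"],K["extrinsics"].round(3).tolist())
for c in ("scene","top"):
    for t in ("warm_palette","holder","hook","ledge_face","seat"):
        try: print(c,t,[(d["bbox"],round(d["confidence"],2)) for d in bot.search_frame(c,t)[:5]])
        except Exception as e: print(c,t,e)
print(bot.calibration("wrist")); print(bot.read_clock())
E
```

```text
pics
scene [[361.6, 0.0, 257.3], [0.0, 361.6, 191.4], [0.0, 0.0, 1.0]] 0.00923992820025292 [[-0.84, 0.543, -0.014, 0.512], [0.409, 0.615, -0.675, -0.135], [-0.358, -0.572, -0.738, 1.363], [0.0, 0.0, 0.0, 1.0]]
top [[350.1, 0.0, 255.3], [0.0, 350.1, 186.7], [0.0, 0.0, 1.0]] -0.02805927426893748 [[-0.025, -1.0, -0.019, -0.016], [-0.988, 0.027, -0.154, 0.578], [0.154, 0.015, -0.988, 0.839], [0.0, 0.0, 0.0, 1.0]]
scene warm_palette [([226.2, 126.5, 31.1, 24.4], 0.84), ([243.2, 152.7, 38.0, 18.9], 0.83), ([195.5, 173.1, 25.7, 17.0], 0.59), ([274.5, 121.1, 17.5, 25.0], 0.55)]
scene holder [([149.0, 213.1, 65.0, 61.1], 0.94), ([219.7, 187.9, 58.1, 54.5], 0.82), ([242.8, 152.6, 38.9, 19.1], 0.69)]
scene hook [([145.9, 214.7, 57.3, 41.5], 0.96), ([289.5, 183.3, 37.1, 22.1], 0.61), ([222.7, 188.9, 50.9, 22.1], 0.56)]
scene ledge_face [([253.9, 188.1, 13.3, 16.0], 0.49), ([179.5, 214.5, 12.7, 17.5], 0.46)]
scene seat [([222.6, 189.1, 51.4, 23.3], 0.86), ([149.7, 214.1, 49.4, 40.9], 0.82)]
top warm_palette [([378.8, 229.2, 51.5, 27.8], 0.87), ([347.9, 284.3, 56.3, 47.1], 0.85), ([319.9, 212.9, 3
[... 200 characters left out ...]
5.1, 71.8], 0.16)]
top ledge_face [([262.4, 83.7, 12.0, 12.9], 0.46)]
top seat [([252.4, 41.9, 26.1, 67.1], 0.78), ([245.1, 132.4, 22.0, 63.0], 0.69)]
{'mtx': array([[319.67918349,   0.        , 258.12649195],
       [  0.        , 319.67918349, 189.31508277],
       [  0.        ,   0.        ,   1.        ]]), 'k1': -0.022300278224675636, 'hand_eye': array([[ 1.28926332e-04, -9.64044540e-01, -2.65740679e-01,
         6.74945581e-02],
       [ 9.99999990e-01,  1.39678040e-04, -2.15605691e-05,
         3.87613844e-04],
       [ 5.79034860e-05, -2.65740673e-01,  9.64044548e-01,
        -1.42855611e-01],
       [ 0.00000000e+00,  0.00000000e+00,  0.00000000e+00,
         1.00000000e+00]])}
0.6
```

View pics/top0.png

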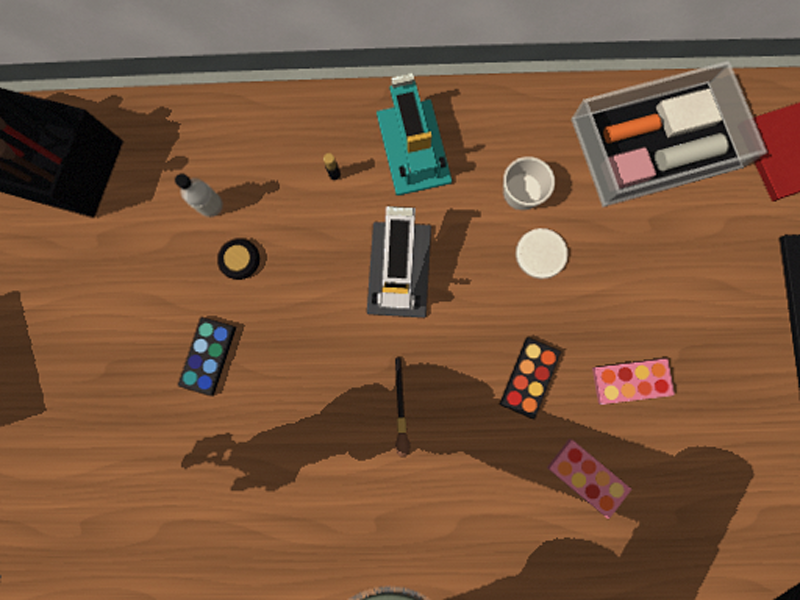

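View pics/scene0.png

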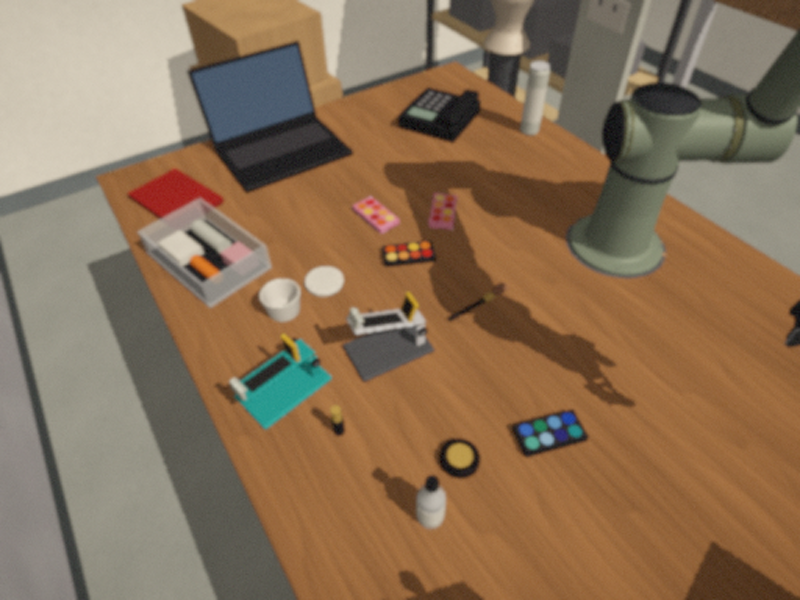

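The top view (512-px coordinates) shows these candidates for the warm palette:
- black case with warm pans at (340,241)
- pink case at (407,243)
- pink-mauve case at (378,306)
- black case with blue pans at (133,228)

I choose (340,241). For the holder, the steel one is at (256,168) and the teal look-alike at (266,85), so I choose the steel one. Next I'll take close looks with the wrist camera.

```bash
cat > h.py <<'E'
import numpy as np, cv2
from scipy.spatial.transform import Rotation as R
from scipy.optimize import least_squares
from cell import bot
def quat(M): q=R.from_matrix(M).as_quat(); return [q[3],q[0],q[1],q[2]]
def tool(xdir,zdir):
    z=np.array(zdir,float);z/=np.linalg.norm(z);x=np.array(xdir,float);x-=z*(x@z);x/=np.linalg.norm(x)
    return np.c_[x,np.cross(z,x),z]
def toolT():
    T=np.eye(4);q=bot.read_tool_rot();T[:3,:3]=R.from_quat([q[1],q[2],q[3],q[0]]).as_matrix();T[:3,3]=bot.read_position();return T
def cam(name,T=None):
    c=bot.calibration(name)
    return c["mtx"],c["k1"],(np.linalg.inv(T@c["hand_eye"]) if name=="wrist" else c["extrinsics"])
def ray(px,C):
    K,k,E=C; d=np.array([(px[0]-K[0,2])/K[0,0],(px[1]-K[1,2])/K[1,1]]);s=d.copy()
    for _ in range(8): s=d/(1+k*(s@s))
    Ei=np.linalg.inv(E); return Ei[:3,3],Ei[:3,:3]@np.r_[s,1]
def on_z(px,C,z): o,d=ray(px,C); return o+d*(z-o[2])/d[2]
def proj(P,C):
    K,k,E=C; p=E[:3,:3]@P+E[:3,3]; s=p[:2]/p[2]; s=s*(1+k*(s@s)); return K[:2,:2]@s+K[:2,2]
def look(name,T=None):
    T=toolT(); im=bot.camera("wrist"); np.savez(f"pics/{name}.npz",im=im,T=T)
    cv2.imwrite(f"pics/{name}.png",cv2.resize(im[:,:,::-1],(800,600),interpolation=cv2.INTER_CUBIC)); return im,cam("wrist",T)
E
python3 - <<'E'
from h import *
C=cam("top")
p=on_z((340,241),C,.016); h=on_z((256,175),C,.03)
a=on_z((531*.64,377*.64),C,0);print(p,h)
# views: camera sits +67mm along tool x, aimed back toward tool axis
M=tool([-1,0,0],[0,0,-1]); 
for nm,t,hh in(("hold",h,.27),("pal",p,.16)):
    for xd in([-1,0,0],[1,0,0]):
        M=tool(xd,[0,0,-1]); pos=[t[0]-.0*xd[0],t[1],hh]
        print(nm,xd,bot.solve_ik(pos,quat(M)))
E
```

```text
[ 0.43661555 -0.24197862  0.016     ] [ 0.61030345 -0.0332089   0.03      ]
hold [-1, 0, 0] [-0.17507068  0.42202821  0.04902671  1.19779482  0.         -0.17507068]
hold [1, 0, 0] [-0.17507068  0.42202821  0.04902671  1.19779482  0.          2.96652197]
pal [-1, 0, 0] [-0.65405254  0.29630447 -0.43163428  0.84285757  0.         -0.65405254]
pal [1, 0, 0] [-0.65405254  0.29630447 -0.43163428  0.84285757  0.          2.48754011]
```

```bash
python3 - <<'E'
from h import *
h=np.array([.61,-.033,.05])
for off,z in (((-.03,.17,.16),(0,-.75,-.65)),((-.03,.15,.2),(0,-.6,-.8))):
  q=quat(tool([-1,0,0],z)); 
  if bot.solve_ik(h+off,q) is not None:
    bot.move_pose(h+off,q); look("side"); print("side ok"); break
bot.move_pose([.61,-.033,.27],quat(tool([-1,0,0],[0,0,-1]))); im,C=look("hold")
bot.move_pose([.437-.0,-.242,.16],quat(tool([-1,0,0],[0,0,-1]))); im,C=look("pal")
hsv=cv2.cvtColor(im,cv2.COLOR_RGB2HSV)
print(bot.read_clock())
a=[cv2.imread(f"pics/{n}.png") for n in("side","hold")]
E
```

```text
side ok
4.4833
```

View pics/side.png

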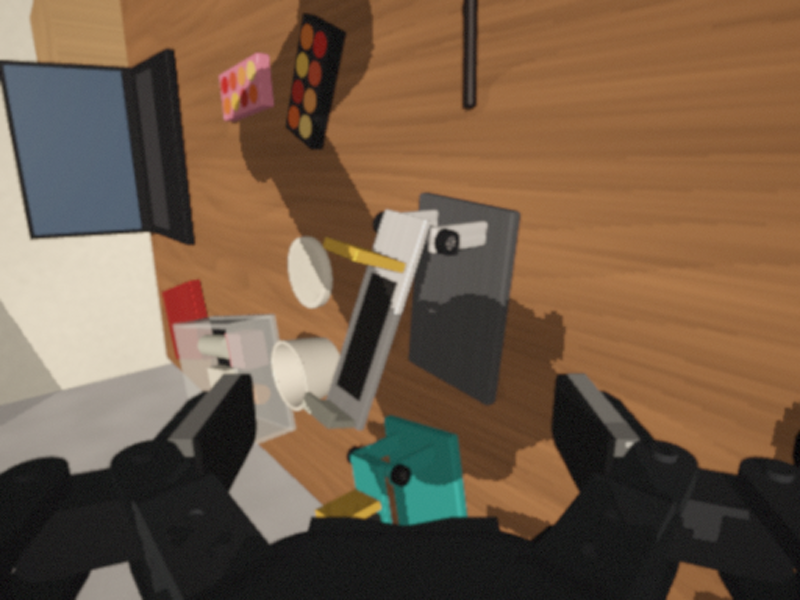

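View pics/hold.png

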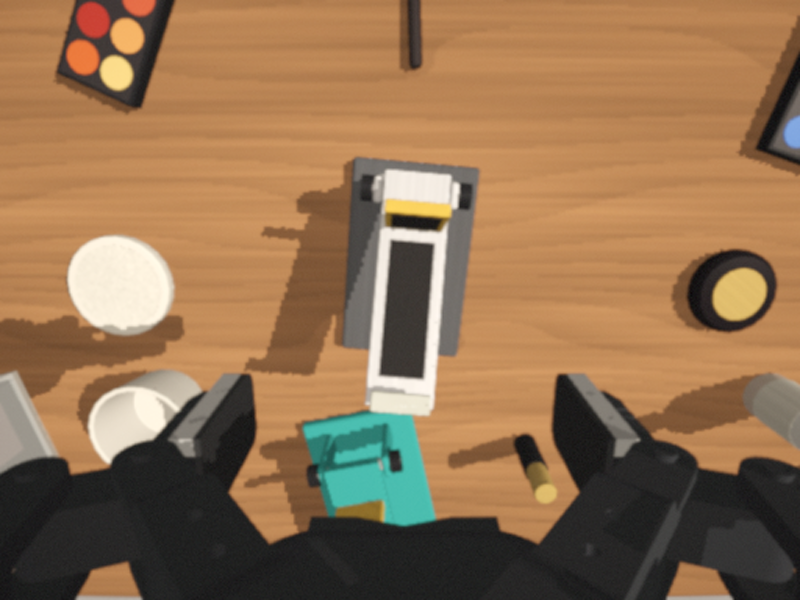

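View pics/pal.png

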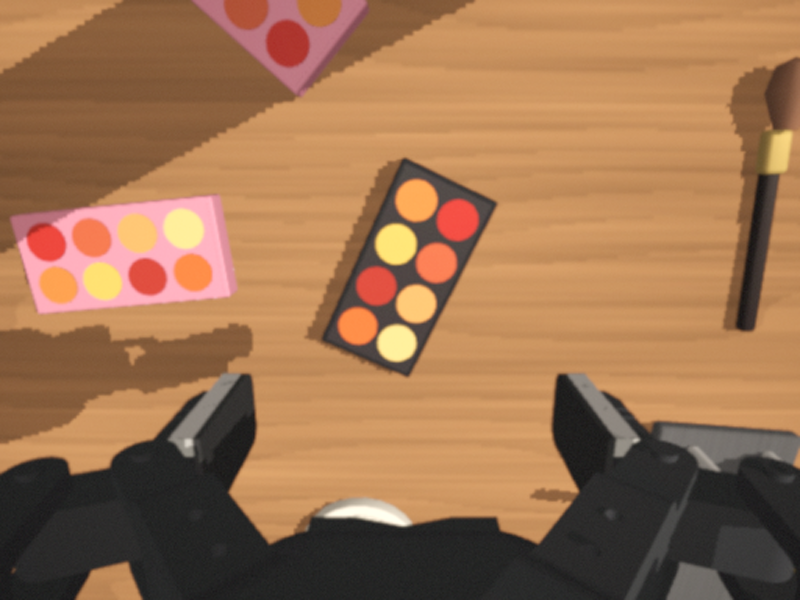

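The side view shows the steel holder near (440,300), with its white hook at (335,410). The pal view shows the black warm palette at (410,268), clearly apart from the pink ones. I'll enlarge both holder views in one picture to pick fit points.

```bash
python3 - <<'E'
from h import *
s=np.load("pics/side.npz")["im"];h=np.load("pics/hold.npz")["im"]
# side crop x185..340,y115..280 ; hold crop x210..315,y95..270
def crop(im,x,y,w,hh,k): 
    c=cv2.resize(im[y:y+hh,x:x+w,::-1],None,fx=k,fy=k,interpolation=cv2.INTER_CUBIC)
    for i in range(0,w,20): cv2.putText(c,str(x+i),(i*k,8),0,.3,(255,0,255));cv2.line(c,(i*k,10),(i*k,14),(255,0,255))
    for i in range(0,hh,20): cv2.putText(c,str(y+i),(0,i*k+4),0,.3,(255,0,255));cv2.line(c,(20,i*k),(24,i*k),(255,0,255))
    return c
a=crop(s,188,116,152,165,3);b=crop(h,213,95,100,180,3)
H=max(a.shape[0],b.shape[0]);o=np.zeros((H,a.shape[1]+b.shape[1],3),np.uint8);o[:a.shape[0],:a.shape[1]]=a;o[:b.shape[0],a.shape[1]:]=b
print(o.shape);cv2.imwrite("pics/crop.png",o)
E
```

```text
(540, 756, 3)
```

View pics/crop.png

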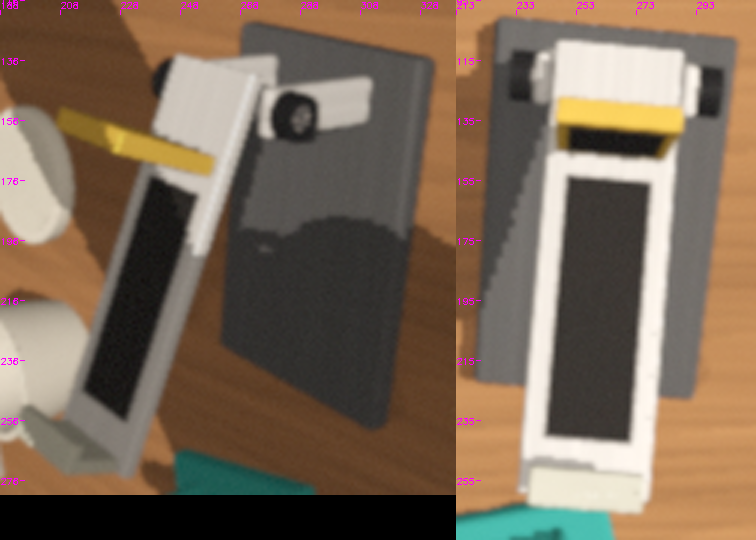

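```bash
cat > fit.py <<'E'
from h import *
def HT(p):
    x,y,yaw,th=p[:4]; A=np.eye(4);A[:3,:3]=R.from_euler('z',yaw).as_matrix();A[:3,3]=[x,y,0]
    S=np.eye(4);S[:3,:3]=R.from_euler('y',-th).as_matrix();S[:3,3]=np.array([-.06,0,.06])+S[:3,:3]@[.08,0,.014]
    return A,A@S
if __name__=="__main__":
    C={n:cam("wrist",np.load(f"pics/{n}.npz")["T"]) for n in("hold","side")}
    B=lambda x,y:("b",(x*.08,y*.05,.012))
    obs=[("hold",*B(-1,-1),227.7,100.7),("hold",*B(-1,1),306.3,108.3),("hold",*B(1,1),291.7,227.3),("hold",*B(1,-1),220.3,221),
    ("hold","s",(.054,-.018,.024),237.7,250.3),("hold","s",(.054,.018,.024),275.3,253.3),
    ("hold","u1",(0,-.022,0),246.3,109),("hold","u1",(0,.022,0),289.3,111.7),("hold","u2",(0,-.022,0),234,258.3),("hold","u2",(0,.022,0),277.7,261),
    ("hold","s",(-.05,-.019,.046),246.7,135.7),("hold","s",(-.05,.019,.046),288.7,138.7),
    ("side",*B(-1,-1),269.7,123.3),("side",*B(-1,1),328.7,135),("side",*B(1,1),311.3,258.7),("side",*B(1,-1),261.7,230),
    ("side","s",(-.05,.019,.001),258.7,174.7),("side","s",(-.05,.019,.046),227.3,166.7),("side","s",(-.05,-.019,.046),207.3,158.3),
    ("side","u1",(0,.022,0),274,141),("side","u1",(0,-.022,0),246.7,134.3)]
    def res(p):
        A,S=HT(p);o=[]
        for n,k,P,u,v in obs:
            P=np.array(P)
            if k[0]=="u": P[0]=p[4] if k=="u1" else p[5]
            T=A if k=="b" else S
            o+=list(proj(T[:3,:3]@P+T[:3,3],C[n])-[u,v])
        return o
    r=least_squares(res,[.6,-.03,0,.38,-.08,.066],loss="soft_l1",x_scale=[.1,.1,.1,.1,.1,.1])
    print(r.x.round(4)); print(np.array(res(r.x)).reshape(-1,2).round(1).tolist())
    np.save("hp.npy",r.x)
    # second fit w/o ledge
    A,S=HT(r.x);print(S.round(4))
    for cn in("top","scene"): print(cn,[proj((S@np.r_[P,1])[:3],cam(cn)).round(1).tolist() for P in((.054,0,.024),(-.05,0,.046))])
    W=np.load("pics/pal.npz");Cp=cam("wrist",W["T"]);px=np.array([(416,199),(458,220),(396,244),(437,263),(376,286),(416,303),(357,326),(397,343)])*.64
    q=np.array([on_z(p,Cp,.016) for p in px]);c=q.mean(0);d=(q[6]+q[7]-q[0]-q[1])[:2];print("pal",c,np.arctan2(d[1],d[0]),np.linalg.norm(d)/2, on_z(np.array((410,268))*.64,Cp,.016))
E
python3 fit.py
```

```text
[ 0.6239 -0.0285 -0.0917  0.3329 -0.089   0.0655]
[[-1.3, -1.4], [2.0, -1.3], [1.0, 1.6], [-1.7, 1.6], [0.4, -0.6], [1.0, -0.4], [1.1, -0.7], [0.0, 0.6], [-0.1, -0.5], [-0.5, 0.4], [-0.0, -0.6], [0.4, 0.3], [-2.1, -1.0], [-0.1, 0.3], [0.4, 2.2], [-1.7, 1.0], [-0.1, 0.5], [-0.7, 0.5], [-1.6, 0.3], [-1.6, 0.0], [-0.4, -0.3]]
[[ 0.9411  0.0916 -0.3254  0.6349]
 [-0.0865  0.9958  0.0299 -0.0295]
 [ 0.3268  0.      0.9451  0.0994]
 [ 0.      0.      0.      1.    ]]
top [[254.5, 137.2], [251.6, 183.3]]
scene [[230.3, 200.7], [262.8, 191.0]]
pal [ 0.43710726 -0.23938136  0.016     ] -0.4348451866184515 0.08330393123405937 [ 0.43335967 -0.23713989  0.016     ]
```

```bash
python3 - <<'E'
from h import *
a=np.array([np.cos(-.435),np.sin(-.435),0]); p=np.array([.4365,-.239])
q=quat(tool(-a,[0,0,-1]))
bot.set_gripper(.85)
bot.move_pose([*p,.06],q)
bot.move_linear([*p,.02],speed=.12)
hit=bot.move_linear([*p,-.014],speed=.02,until_force=4)
z=bot.read_position()[2]; print(hit,z,bot.read_ft_force())
bot.move_linear([*p,z+.003],speed=.03)
bot.set_gripper(0,60); print(bot.read_gripper_width(),bot.read_finger_force())
bot.move_linear([*p,.12],speed=.12)
print(bot.read_position(),bot.read_ft_force(),bot.read_gripper_width(),bot.read_clock())
look("grip")
E
```

```text
True -0.00847947624312357 [-1.1381427   0.4061454   6.21810491]
0.6857191571267311 70.88433260447346
[ 0.43594729 -0.2385963   0.11926517] [-0.16576448 -0.24907663 -0.32413085] 0.6913213619941879 8.775
```

View pics/grip.png

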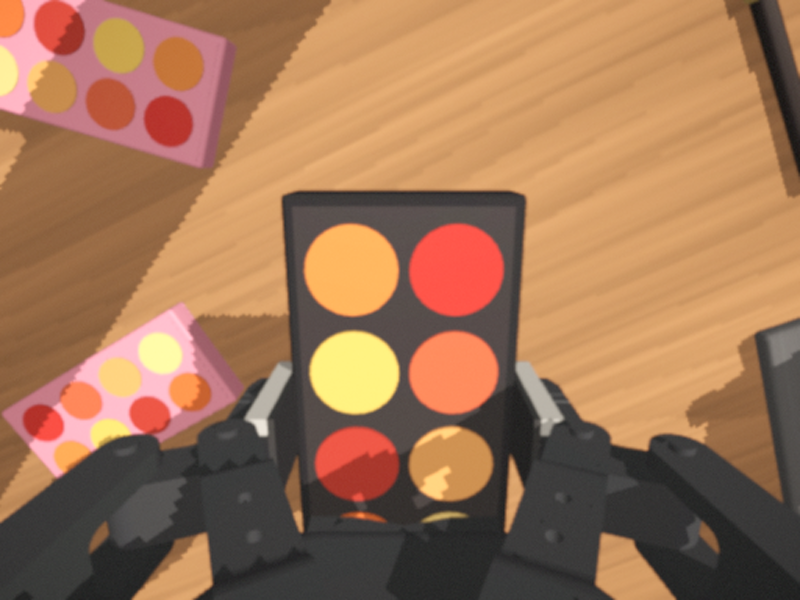

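The black warm palette is gripped squarely by its sides, near edge at about (404,207). I'll measure its offset in the hand and check the insertion path with inverse kinematics.

```bash
cat > path.py <<'E'
from h import *
from fit import HT
p=np.load("hp.npy");A,S=HT(p)
M=tool(-S[:3,0],-S[:3,2]);Q=quat(M)
DX=None
def tcp(x,under,dx,y=0,dz=-.0055):
    # slope-frame palette centre x and underside height -> TCP world. Tool x=-slope x, tool z=-slope z
    # palette centre in tool at (dx,0); underside at tool z = dz
    return (S@np.array([x+dx,y,under+dz,1]))[:3]
E
python3 - <<'E'
from path import *
Ct=bot.calibration("wrist");C=(Ct["mtx"],Ct["k1"],np.linalg.inv(Ct["hand_eye"]))
for px in((404,192),(404,207),(290,206),(520,206)):
    print(px,[on_z(np.array(px)*.64,C,z).round(4).tolist() for z in(-.0215,-.0055)])
print(S[:3,3], bot.read_tool_rot())
for x,u in((.013,.06),(.013,.027),(-.011,.027),(-.011,.0),(-.001,0)):
    print(tcp(x,u,0).round(4),bot.solve_ik(tcp(x,u,0),Q))
E
```

```text
(404, 192) [[0.0597, 0.0005, -0.0215], [0.0587, 0.0006, -0.0055]]
(404, 207) [[0.0562, 0.0005, -0.0215], [0.0547, 0.0006, -0.0055]]
(290, 206) [[0.0564, -0.0269, -0.0215], [0.055, -0.0305, -0.0055]]
(520, 206) [[0.0565, 0.0284, -0.0215], [0.055, 0.0321, -0.0055]]
[ 0.63488376 -0.02946717  0.09937631] [-1.49977519e-03  2.15792858e-01  9.76437762e-01  6.99930293e-04]
[ 0.6294 -0.029   0.1551] [-0.1765105   0.31710613 -0.48464807  0.43722305  0.02768889 -0.08017794]
[ 0.6401 -0.0299  0.1239] [-0.17480801  0.37390446 -0.49466766  0.37036099  0.02713424 -0.07856772]
[ 0.6175 -0.0279  0.1161] [-0.1784717   0.34878759 -0.5604443   0.3297973   0.02832773 -0.0820329 ]
[ 0.6263 -0.0287  0.0906] [-0.17700855  0.39940667 -0.56465286  0.2749308   0.02785113 -0.080649  ]
[ 0.6357 -0.0295  0.0939] [-0.17549539  0.40873602 -0.53736461  0.29285019  0.02735819 -0.07921783]
```

```bash
python3 - <<'E'
from path import *
f=lambda:(S[:3,:3].T@np.array(bot.read_ft_force())).round(2)
bot.move_linear([.436,-.239,.2],speed=.2)
bot.move_pose(tcp(.015,.085,0),Q)
f0=f();print("free",f0)
bot.move_linear(tcp(.015,.029,0),speed=.08);print("above",f()-f0)
for x in(-.001,-.012):
    bot.move_linear(tcp(x,.029,0),speed=.03);P=np.linalg.inv(S)@np.r_[bot.read_position(),1];print(x,f()-f0,P[:3].round(4))
look("ins");print(bot.read_clock(),bot.read_gripper_width())
im=bot.camera("scene");cv2.imwrite("pics/sc1.png",cv2.resize(im[140:250,190:340,::-1],(750,550),interpolation=cv2.INTER_CUBIC))
E
```

```text
free [-1.06 -0.09 -0.74]
above [0.84 0.56 0.  ]
-0.001 [5.1  0.88 0.09] [ 0.0003 -0.      0.024 ]
-0.012 [ 8.13 -0.14 -0.17] [-0.01   -0.0001  0.0241]
12.5583 0.6870675812811752
```

View pics/sc1.png

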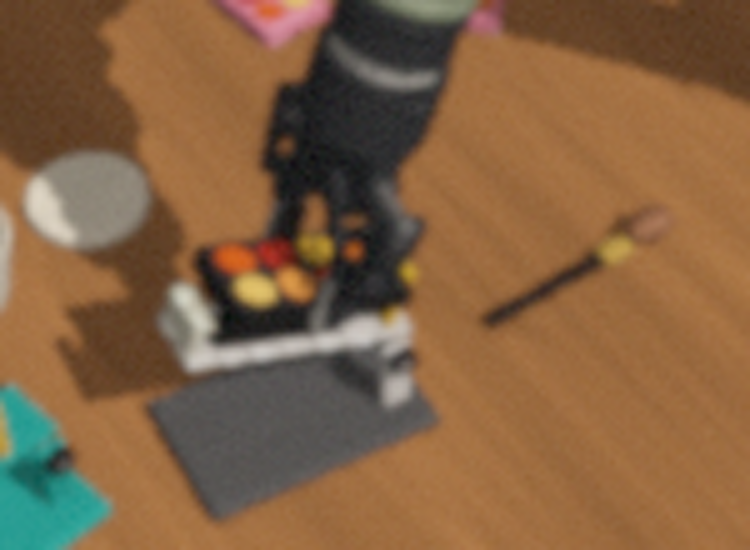

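The scene crop shows the palette level above the plate, pushing the ledge down, with its upper end just clear of the hook at (190,310). The 8 N reading agrees with about 22 mm of ledge travel. Now I'll lower it.

```bash
python3 - <<'E'
from path import *
Si=np.linalg.inv(S)
f=lambda:(S[:3,:3].T@np.array(bot.read_ft_force())).round(2)-[-1.06,-.09,-.74]
P=lambda:(Si@np.r_[bot.read_position(),1])[:3].round(4)
bot.move_linear(tcp(-.0135,.029,0),speed=.03)
for u,F in((.012,5),(.005,5),(-.004,5)):
    h=bot.move_linear(tcp(-.0135,u,0),speed=.02,until_force=F);print(u,h,f(),P())
    if h: break
print(bot.read_clock(),bot.read_gripper_width())
E
```

```text
0.012 False [ 8.43 -0.55  2.72] [-0.0108 -0.0002  0.0074]
0.005 False [8.11 0.41 2.01] [-0.0108 -0.0002  0.0003]
-0.004 True [ 6.95  0.92 -0.36] [-0.0088 -0.0002 -0.0043]
14.7 0.6837431738184728
```

```bash
python3 - <<'E'
from path import *
Si=np.linalg.inv(S)
f=lambda:(S[:3,:3].T@np.array(bot.read_ft_force())).round(2)-[-1.06,-.09,-.74]
P=lambda:(Si@np.r_[bot.read_position(),1])[:3].round(4)
print(f(),P())
h=bot.move_linear(tcp(-.0125,-.003,0),speed=.01,until_force=6);print(h,f(),P())
look("ins2")
im=bot.camera("scene");cv2.imwrite("pics/sc2.png",cv2.resize(im[140:250,190:340,::-1],(750,550),interpolation=cv2.INTER_CUBIC))
print(bot.read_clock())
E
```

```text
[ 6.95  0.92 -0.36] [-0.0088 -0.0002 -0.0043]
True [5.35 0.52 3.5 ] [-0.0064 -0.0001 -0.0044]
15.1
```

View pics/sc2.png

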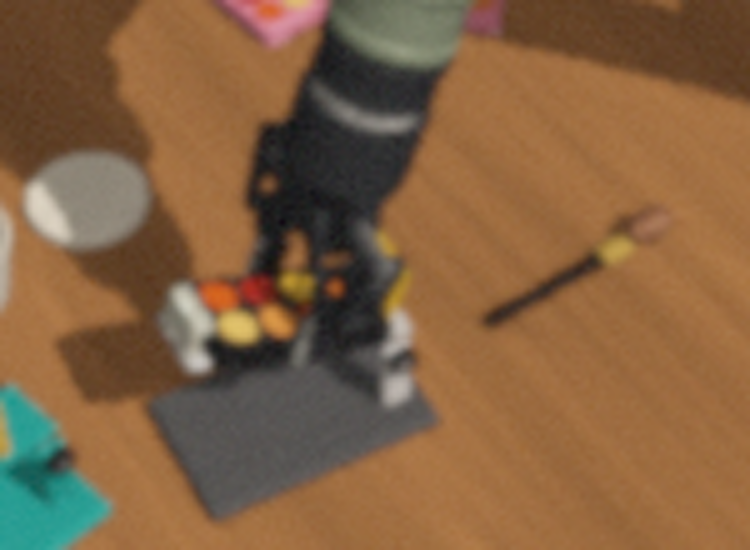

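The palette lies flush on the plate with its upper end at the hook's mouth (200,320). Next I'll ease it up the slope under the hook and open the gripper.

```bash
python3 - <<'E'
from path import *
Si=np.linalg.inv(S)
f=lambda:(S[:3,:3].T@np.array(bot.read_ft_force())).round(2)-[-1.06,-.09,-.74]
P=lambda:(Si@np.r_[bot.read_position(),1])[:3].round(4)
h=bot.move_linear(tcp(-.005,.0013,0),speed=.02,until_force=7);print(h,f(),P())
bot.set_gripper(.8,20);bot.wait(.4);print(f(),P(),bot.read_gripper_width())
bot.set_gripper(1.0)
p=P();bot.move_linear((S@[*(p+[0,0,.06]),1])[:3],speed=.08);print(f(),P())
p=P();bot.move_linear((S@[*(p+[-.07,0,.08]),1])[:3],speed=.15)
look("done")
im=bot.camera("scene");np.save("pics/sc3.npy",im);print(bot.read_clock())
E
```

```text
False [5.97 0.39 1.46] [-0.0041 -0.0001 -0.004 ]
[0.56 0.38 1.05] [-0.0051  0.     -0.0042] 0.7965351120079983
[ 1.35 -0.75  0.53] [-0.0053  0.      0.0556]
18.1833
```

View pics/done.png

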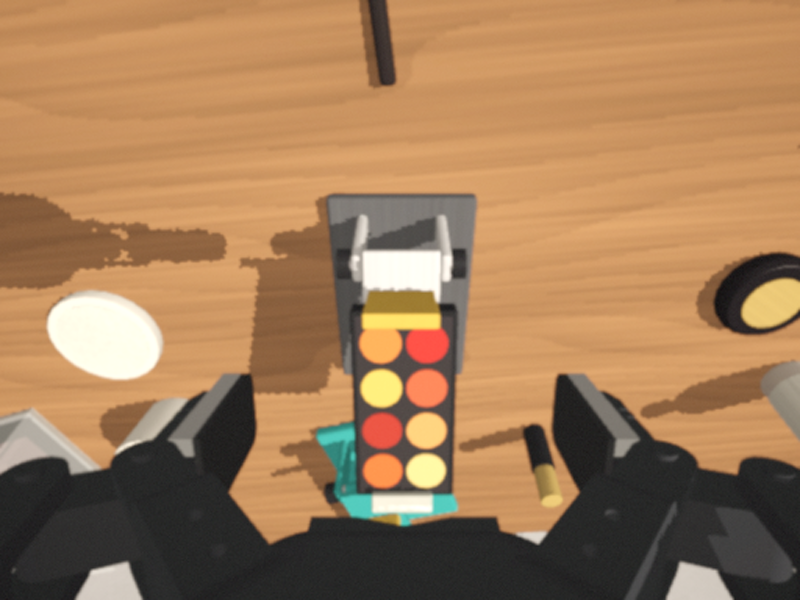

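The palette is clipped in, with the hook over its upper end at (402,500) and the ledge at (400,318). I'll compare predicted pixels for home and for the original slope angle.

```bash
python3 - <<'E'
from path import *
C=cam("wrist",np.load("pics/done.npz")["T"])
g=lambda P,SS=S:(proj((SS@np.r_[P,1])[:3],C)/.64).round(0).tolist()
for d in(0,.03,-.03):
    q=p.copy();q[3]+=d;SS=HT(q)[1]
    print(d,"lip",[g((.054,y,.024),SS) for y in(-.018,.018)],"ledge46 home/10less",g((-.06,0,.046),SS),g((-.065,0,.046),SS),"low-end corners",[g((-.06,y,.016),SS) for y in(-.03,.03)], "u1",g((p[4],-.022,0),SS))
im=np.load("pics/sc3.npy");cv2.imwrite("pics/sc3.png",cv2.resize(im[160:250,200:320,::-1],(800,600),interpolation=cv2.INTER_CUBIC))
E
```

```text
0 lip [[373.0, 495.0], [433.0, 495.0]] ledge46 home/10less [403.0, 328.0] [403.0, 319.0] low-end corners [[348.0, 310.0], [457.0, 310.0]] u1 [364.0, 252.0]
0.03 lip [[372.0, 497.0], [433.0, 497.0]] ledge46 home/10less [403.0, 325.0] [403.0, 315.0] low-end corners [[348.0, 308.0], [457.0, 308.0]] u1 [364.0, 251.0]
-0.03 lip [[373.0, 492.0], [432.0, 492.0]] ledge46 home/10less [403.0, 331.0] [403.0, 322.0] low-end corners [[348.0, 311.0], [457.0, 311.0]] u1 [364.0, 253.0]
```

View pics/sc3.png

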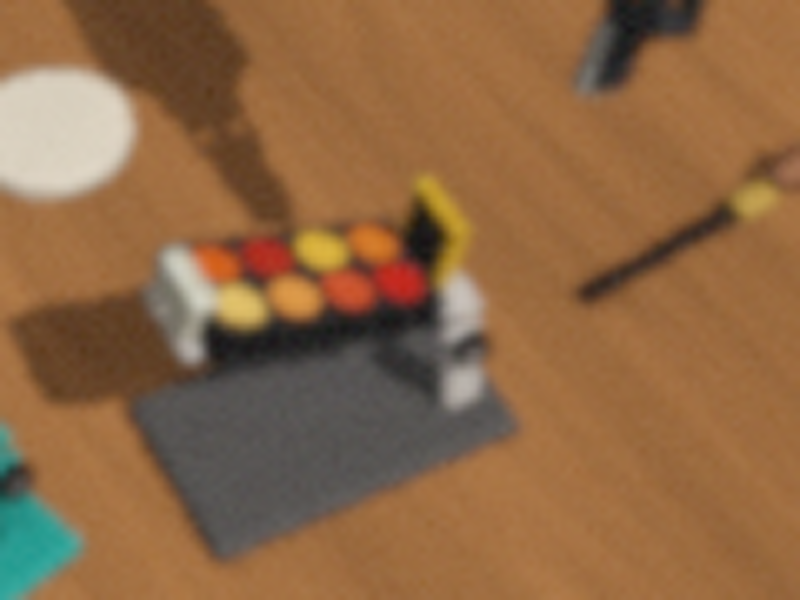

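The palette is seated. The ledge's outer edge is at row 328, as predicted for home, and the lip at about row 492 against a predicted 495 means the slope has not visibly moved.

```bash
python3 -c "
from cell import bot
print(bot.read_clock(),bot.close_job())"
```

```text
the job is handed in; nothing more can be done
18.1833 None
```

The warm palette is clipped into the steel holder, colours out and upper end under the hook, with the plate still at its set angle as far as the pictures show; the job was handed in at 18.2 s.

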